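# Set out the dosing board for the next feed

### The arm

A 6-joint arm with a two-finger parallel gripper is mounted at the origin on a cart in front of the work surface, level with it; the furniture and walls round the work are solid. World frame = base frame: x ahead of the robot, y to its left, z up, the work surface at z = 0. Lengths are in m, angles in rad, forces in N, time in s.
With the tool pointing down it reaches from about 0.4 to 0.825 m from the base axis. Payload 7 kg.
Tool frame: the origin (TCP) lies at the very end of the fingers, on their centre line; the grasp point (between the pads) lies 19 mm behind it; x points along the fingers, y is the direction in which the jaws open and shut, and the axes are right-handed (so a half turn about x gives the same grasp; the last joint's range is limited). The gripper opens to 88 mm and grips with 3 to 60 N. Pads are 19 mm wide; open, the fingers measure 130 mm over their backs; the gripper's body (78 mm by 193 mm) begins 47 mm behind the grasp point.
Start: joints at [1.63, 0.359, 0.012, 0, -1.224, -0.288], TCP at [0.153, 0.657, 0.227] pointing down, gripper open.
Joint ranges: [-3.07, 3.07], [-1.43, 2.12], [-1.02, 1.25], [-3.03, 1.67], [-3.05, -0], [-3.03, 3.03]. Speed limits (rad/s): [2.39, 2.39, 3.01, 3.14, 3.14, 3.14].

### API

Orientations are given as [roll, pitch, yaw] about the fixed x, y, z axes, in that order (R = Rz(yaw) Ry(pitch) Rx(roll)).
In Python, from station import arm gives the robot as it stands.
- The arm moves only by the shell command python3 -m inch 'ROWS' [OPENING] [FORCE]. ROWS is text: rows parted by semicolons, each of 6 numbers parted by spaces: the shift along the world's x, y, z in units of 30 mm (1.0 is 30 mm), then the turn, a rotation vector about the world's x, y, z in units of 5 degrees (1.0 is 5 degrees). In form: dx dy dz wx wy wz; .... A call has 1 to 12 rows; each row shifts and turns the commanded pose from where the row before left it; what a row does not reach is not made up. A row lasts 1/8 s, in which the tool goes at most 62.5 mm and 10.7 degrees, less where a joint would pass 70% of its speed; a pose out of reach is approached as far as the arm can. A call is refused whole if a number of a shift passes 1 or a number of a turn 1, either way. A call with a gripper value outside its range is refused whole. OPENING is the opening, from 0 (shut) to 1 (fully open), set as the call begins (- or left out, the last holds). The fingers move at their own pace and stop on an object; FORCE is the grip in N (left out, the last holds). Time passes only in rows, so rows that do not move let the fingers close. It gives the time, the measured TCP pose, the force and the opening at its end, in the units of the state.
- arm.get_state(): the state, without advancing time (a new reading comes with each control period).
- arm.grab_frame(name): name is "scene" or "side" or "wrist"; returns a dict with "frame" (420x560x3 uint8, red, green, blue), "range_z" (420x560 float32, m along the optical axis (not along the pixel's ray), 0 where there is no reading), "mtx" (3x3 intrinsics, pixels), "pose" (4x4, takes a point from camera to world coordinates). Camera axes: x right, y up, looking along -z (the intrinsics and any distortion apply to the point x, -y, -z); pixel columns grow to the right and rows downward; lengths in m; the calibration is good to about 2 mm. A picture is of the moment at which its call begins.
- arm.job_done(): hands the job in, once; it reports no verdict.
Trained networks look in a picture, given as the dict that the camera call returned (one of the last four; its "shot" number tells which), for a name from the list of things; names that differ only in an ending like _2 or _b are one class to them, and where a whole thing is asked for, a point or a joint stands for the part that bears it (a point fixed in the world has none). Each returns a list of dicts, best first, with "confidence" (0 to 1); they miss things now and then, are a little off and sometimes report something else, mostly with a low value. They report only what shows in the picture. A call takes as long as a camera call. They do not tell look-alikes from the thing itself.
- arm.search_frame(picture, target): "extent" ([centre column, centre row, width, height] as shares, 0 to 1, of the picture: columns of its width, rows of its height, round what is visible of it).
- arm.masks_of(picture, target): "mask" (420x560 bool, what is visible of it) and "extent" ([centre column, centre row, width, height] as shares, 0 to 1, of the picture: columns of its width, rows of its height, round what is visible of it).
- arm.place_of(picture, target): "position" ([column, row] as shares, 0 to 1, of the picture: columns of its width, rows of its height: a listed point, or the origin of a listed thing).
The state is a dict: "t": time; "q": joint angles; "qd": joint speeds; "joint_efforts": joint torques, N m; "eef_pos": TCP position; "ee_rot": TCP orientation; "force": force on the tool from outside, world axes, zero at the start; "moment": the same for the moment, N m; "width": finger opening in m.
Only numpy, scipy, OpenCV 4.12 (cv2) and the standard library are available. Lean on these libraries where they do the work, as an engineer would, in place of code of your own. Each camera call takes 0.05 s, during which the arm holds its last target. There are 200 camera calls.

### The job

Set out the three-bay board for the next feed: stand the blue-lidded tub in the end bay that has the green feed dish behind it, lay the timer face up and square in the bay at the other end, and stand the brown dropper bottle between them in the middle bay, each centred in its bay. Then stand the smaller cup upright and centred on top of the tub's lid. Leave the larger cup, the pen and the tweezers where they lie.

Things in the scene. Friction and masses are not known exactly. Their poses are not given: they have to be found in the camera images.
- board: Grey set-out board fixed on the bench, 92 (x) x 264 (y) x 8 mm high, with three square bays in a row along its y axis. Origin: centre of its underside; z up, x points away from the robot (the board is turned by up to 15 degrees), y to the left. Bay centres at y = +86, 0 and -86 mm on x = 0; each bay is 80 x 80 mm inside with a dark pad on its floor, floor 4 mm above the bench, rims and dividers 6 mm thick and 8 mm above the bench.
- feed_dish: Round dark-green dish with a little feed in it, 96 mm across, 17 mm high, fixed. It lies directly behind (on the far, +x side of) one of the two END bays of the board, about 120 mm from that bay's centre. Which end varies. Origin: centre of its underside.
- tape: Roll of tan tape lying flat, 96 mm across, 25 mm high, fixed, behind the other end bay. Origin: centre of its underside. Over the back of the bench, beyond x = 0.65 m, hangs a wire shelf, underside 0.43 m up: keep arm and wrist in front of it, also when crossing from side to side.
- lidded_tub: Squat white round tub with a flat blue screw lid, closed; 62 mm diameter (lid about 59 mm), 62 mm high, about 0.09 kg, standing at one side of the board (jars and bottles at the very back of the bench are no part of this). Origin: centre of its underside, z up.
- dropper_bottle: Slim brown round bottle with a black cap, 33 mm diameter, 70 mm high, about 0.05 kg. Origin: centre of its underside, z up.
- kitchen_timer: Flat white kitchen timer with display and buttons on top, 58 (x) x 62 (y) x 19 mm (its straight sides about 17 mm high), about 0.06 kg, lying face up. Origin: centre of its underside; x and y along its sides.
- small_cup: Small empty translucent-white cup standing upright, the smaller of the two cups: 59 mm across the rim, 42 mm across the foot, 30 mm high, walls tapering, about 0.02 kg. Origin: centre of its underside, z up.
- large_cup: Larger cup of the same kind, 74 mm across the rim, 42 mm high, standing at the left of the work area. Not to be moved. Origin: centre of its underside.
- green_pen: Green pen, 145 mm long (along its y), 12 mm wide, 9 mm high, lying loose at one side between the things to be moved. Not to be moved. Origin: its middle, underside.
- steel_tweezers: Steel tweezers, 141 mm long (along y), 17 mm wide, 10 mm high, lying loose at the other side between the things to be moved. Not to be moved. Origin: middle, underside.
Not all that is in view belongs to the job. Leave any purple or red look-alike of the small_cup alone.

How it is judged:
At the end, for the whole second after the job is handed in: Tub in the end bay by the feed dish, timer in the other end bay, bottle in the middle bay: on the bay floor, within 14 mm of bay centre along each board axis, upright within 7 degrees; timer square to the board within 15 degrees; small cup upright on the tub lid within 12 mm of centre; all at rest (((y of feed_dish in the frame of board above 0 m and x of lidded_tub in the frame of board between -0.014 and 0.014 m and y of lidded_tub in the frame of board between 0.072 and 0.1 m and z of lidded_tub in the frame of board between 0 and 0.008 m and x of dropper_bottle in the frame of board between -0.014 and 0.014 m and y of dropper_bottle in the frame of board between -0.014 and 0.014 m and z of dropper_bottle in the frame of board between 0 and 0.008 m and x of kitchen_timer in the frame of board between -0.014 and 0.014 m and y of kitchen_timer in the frame of board between -0.1 and -0.072 m and z of kitchen_timer in the frame of board between 0 and 0.008 m) or (y of feed_dish in the frame of board below 0 m and x of lidded_tub in the frame of board between -0.014 and 0.014 m and y of lidded_tub in the frame of board between -0.1 and -0.072 m and z of lidded_tub in the frame of board between 0 and 0.008 m and x of dropper_bottle in the frame of board between -0.014 and 0.014 m and y of dropper_bottle in the frame of board between -0.014 and 0.014 m and z of dropper_bottle in the frame of board between 0 and 0.008 m and x of kitchen_timer in the frame of board between -0.014 and 0.014 m and y of kitchen_timer in the frame of board between 0.072 and 0.1 m and z of kitchen_timer in the frame of board between 0 and 0.008 m)) and horizontal distance between small_cup and lidded_tub below 0.012 m and z of small_cup in the frame of lidded_tub between 0.056 and 0.068 m and (angle between the x axis of kitchen_timer and the x axis of board, either way round below 0.26 rad or angle between the x axis of kitchen_timer and the y axis of board, either way round below 0.26 rad) and angle between each of lidded_tub, dropper_bottle, kitchen_timer, small_cup's own z axis and vertical below 0.12 rad and linear speed of each of lidded_tub, dropper_bottle, kitchen_timer, small_cup below 0.02 m/s and angular speed of each of lidded_tub, dropper_bottle, kitchen_timer, small_cup below 0.2 rad/s); the robot touches nothing.
It fails at once if the large cup is moved more than 30 mm from where it lay (distance of large_cup from where it was at the start of the episode above 0.03 m).
It fails at once if the green pen is moved more than 30 mm from where it lay (distance of green_pen from where it was at the start of the episode above 0.03 m).
It fails at once if the steel tweezers is moved more than 30 mm from where it lay (distance of steel_tweezers from where it was at the start of the episode above 0.03 m).
It also fails if it takes over 112 s, if anything falls off the work surface, if the arm or the gripper's body presses on something with over 40 N, if the wrist force passes 120 N, or if a joint passes its speed limit or range.

## Working session

There is one attempt and no reset: what is moved stays moved. The work goes in short steps, Python scripts to look and compute and a shell command to move; the robot and the scene stay as the last step left them, time stands still between calls to the robot, and variables do not carry over. Pictures are saved under pics/ and viewed, about 12 in all and at most 16, crops included, and the job is handed in when it is done.

```bash
ls; mkdir -p pics
cat > h.py <<'E'
import numpy as np, cv2
from station import arm
def world(f,mask):
    v,u=np.nonzero(mask&(f["range_z"]>0)); z=f["range_z"][v,u]; K=f["mtx"]
    c=np.stack([(u-K[0,2])/K[0,0]*z,-(v-K[1,2])/K[1,1]*z,-z,np.ones_like(z)])
    return (f["pose"]@c)[:3].T
def save(f,n): cv2.imwrite("pics/"+n,f["frame"][:,:,::-1])
E
python3 - <<'E'
from h import *
s=arm.get_state(); print({k:np.round(v,3) for k,v in s.items()})
fs={}
for n in("scene","side"):
    f=arm.grab_frame(n); fs[n]=f; save(f,n+"0.png"); print(n,f.keys(),np.round(f["pose"],3).tolist(), np.round(f["mtx"],1).tolist())
    for t in "board feed_dish tape lidded_tub dropper_bottle kitchen_timer small_cup large_cup green_pen steel_tweezers".split():
        for m in arm.masks_of(f,t)[:3]:
            if m["confidence"]<.3: continue
            p=world(f,m["mask"])
            if len(p)<5: continue
            top=p[p[:,2]>np.percentile(p[:,2],95)-.006]
            print(n,t,round(m["confidence"],2),np.round(np.array(m["extent"])*[560,420,560,420]),"med",np.round(np.median(p,0),3),"min",np.round(np.percentile(p,2,0),3),"max",np.round(np.percentile(p,98,0),3),"topc",np.round((top.min(0)+top.max(0))/2,3))
cv2.imwrite("pics/both.png",np.vstack([fs[n]["frame"] for n in fs])[:,:,::-1][:, :])
E
```

```text
pics
{'t': np.float64(0.0), 'q': array([ 1.63 ,  0.359,  0.011, -0.   , -1.224, -0.288]), 'qd': array([ 0.001, -0.003, -0.   ,  0.001,  0.002,  0.001]), 'joint_efforts': array([-1.0000e-03, -5.8273e+01,  2.9306e+01,  6.9970e+00,  7.0000e-03,
       -0.0000e+00]), 'eef_pos': array([0.153, 0.657, 0.226]), 'ee_rot': array([ 1.657,  1.569, -1.713]), 'force': array([ 0.585,  0.057, -0.136]), 'moment': array([ 0.057,  0.028, -0.002]), 'width': np.float64(0.087)}
scene dict_keys(['frame', 'range_z', 'mtx', 'pose', 'shot']) [[0.559, 0.506, -0.657, -0.426], [-0.829, 0.324, -0.455, -0.567], [-0.017, 0.799, 0.601, 0.85], [0.0, 0.0, 0.0, 1.0]] [[527.5, 0.0, 272.7], [0.0, 527.5, 209.1], [0.0, 0.0, 1.0]]
scene board 0.59 [288. 227. 114.  46.] med [ 0.458 -0.006  0.005] min [ 0.397 -0.127 -0.   ] max [0.52  0.126 0.01 ] topc [ 0.458 -0.     0.008]
scene feed_dish 0.85 [332. 206.  34.  33.] med [ 0.6   -0.054  0.004] min [ 0.548 -0.103 -0.001] max [ 0.642 -0.011  0.019] topc [ 0.596 -0.058  0.016]
scene tape 0.83 [270. 192.  30.  28.] med [0.552 0.114 0.018] min [ 0.512  0.071 -0.001] max [0.601 0.1
[... 2918 characters left out ...]
0.7 [326. 245.  24.  30.] med [0.371 0.266 0.043] min [ 0.34   0.16  -0.002] max [0.4   0.277 0.063] topc [0.37  0.245 0.06 ]
side small_cup 0.69 [271. 266.  21.  20.] med [0.52  0.32  0.017] min [0.495 0.304 0.   ] max [0.543 0.361 0.03 ] topc [0.519 0.334 0.028]
side large_cup 0.78 [309. 288.  35.  32.] med [0.425 0.397 0.022] min [ 0.393  0.379 -0.001] max [0.457 0.446 0.042] topc [0.425 0.413 0.039]
side steel_tweezers 0.56 [301. 267.   8.  19.] med [0.445 0.311 0.007] min [ 0.437  0.269 -0.002] max [0.451 0.338 0.011] topc [0.444 0.302 0.008]
side steel_tweezers 0.31 [297. 212.  44.  41.] med [0.459 0.02  0.004] min [ 0.4   -0.124 -0.   ] max [0.521 0.134 0.008] topc [0.46  0.004 0.006]
```

View pics/scene0.png

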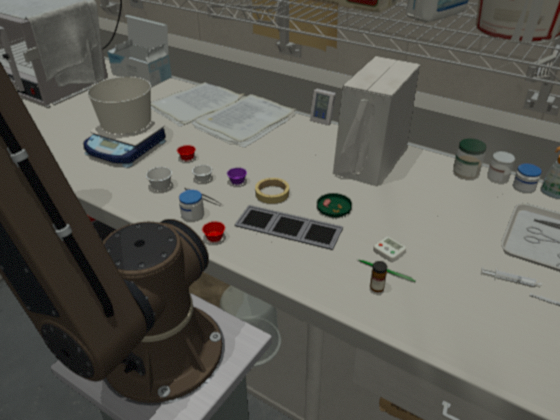

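View pics/side0.png

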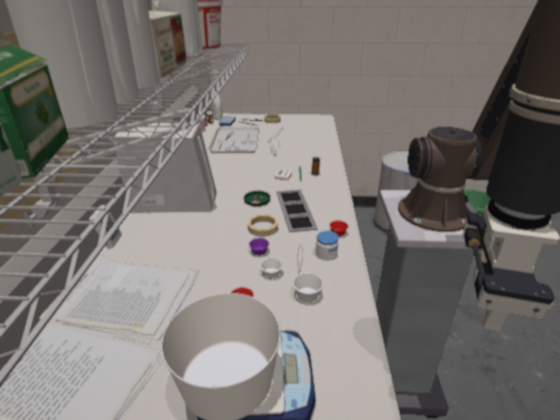

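The feed dish is behind the right (−y) end, so the tub goes in the right bay and the timer in the left. The small white cup is at (202,173) in the scene view and the large one at (159,180). A red look-alike stands near the tub at (214,232). Next I'll fit angles and clearances.

Run:
```python
from h import *
from scipy.spatial.transform import Rotation as R
s=arm.get_state(); print(np.round(R.from_euler("xyz",s["ee_rot"]).as_matrix(),3).tolist())
for n in("scene","side"):
    f=arm.grab_frame(n)
    P=world(f,np.ones((420,560),bool)); col=f["frame"][f["range_z"]>0].astype(int)
    for t in ("board","kitchen_timer","green_pen","steel_tweezers"):
        L=arm.masks_of(f,t)
        if not L: continue
        p=world(f,L[0]["mask"]); 
        if t=="kitchen_timer": p=p[p[:,2]>.011]
        print(n,t,[np.round(x,4) for x in cv2.minAreaRect(p[:,:2].astype(np.float32)*1000)])
    red=(col[:,0]>120)&(col[:,1]<60)&(col[:,2]<60)&(P[:,2]>0.004)&(P[:,2]<.04)&(abs(P[:,1])<.35)&(P[:,0]<.5)&(P[:,0]>.2)
    q=P[red]; print(n,"red",len(q),np.round(np.percentile(q,[2,98],axis=0),3).tolist() if len(q) else "")
    # tall obstacles in work area
    q=P[(P[:,2]>.08)&(P[:,0]>.3)&(P[:,0]<.9)&(P[:,1]>-.5)&(P[:,1]<.5)]
    print(n,"tall",len(q),np.round(np.percentile(q,[1,99],axis=0),3).tolist())
```

```text
[[0.0, -0.227, -0.974], [0.0, -0.974, 0.227], [-1.0, -0.0, -0.0]]
scene board [array([462.4692,   2.2309]), array([107.4262, 267.6144]), np.float64(11.7959)]
scene kitchen_timer [array([ 511.2052, -254.869 ]), array([62.4787, 59.147 ]), np.float64(73.3892)]
scene green_pen [array([442.2088, 253.21  ]), array([49.8098, 18.496 ]), np.float64(83.8953)]
scene steel_tweezers [array([448.3571, 280.7359]), array([113.3748,  27.1629]), np.float64(85.1406)]
scene red 51 [[0.298, 0.107, 0.004], [0.353, 0.164, 0.032]]
scene tall 14465 [[0.653, -0.453, 0.087], [0.891, 0.381, 0.543]]
side board [array([459.1387,   2.1015]), array([ 96.166, 268.728]), np.float64(12.1442)]
side kitchen_timer [array([ 513.8519, -249.3254]), array([63.0252, 54.9484]), np.float64(74.0298)]
side steel_tweezers [array([445.2488, 334.5719]), array([0., 0.]), np.float64(0.0)]
side red 119 [[0.305, 0.109, 0.005], [0.349, 0.165, 0.029]]
side tall 18372 [[0.657, -0.422, 0.092], [0.892, 0.498, 0.637]]
```

```bash
cat > look.py <<'E'
import sys; from h import *
f=arm.grab_frame("wrist"); save(f,sys.argv[1]+".png"); s=arm.get_state(); print("t",round(s["t"],2),"tcp",np.round(s["eef_pos"],4))
for t in sys.argv[2:]:
    for m in arm.masks_of(f,t)[:3]:
        p=world(f,m["mask"])
        if len(p)<5: continue
        h=np.percentile(p[:,2],90); top=p[abs(p[:,2]-h)<.005]
        r=cv2.minAreaRect(top[:,:2].astype(np.float32)*1000); (c,rad)=cv2.minEnclosingCircle(top[:,:2].astype(np.float32)*1000)
        print(t,round(m["confidence"],2),"h",round(h,4),"rect",np.round(r[0],1),np.round(r[1],1),round(r[2],1),"circ",np.round(c,1),round(rad,1),"all",np.round(np.percentile(p,[2,98],axis=0),3).tolist())
E
python3 -m inch '.6 -1 0 0 0 0;.6 -1 0 0 0 0;.6 -1 0 0 0 0;.6 -1 0 0 0 0;.6 -1 0 0 0 0;.6 -1 0 0 0 0;.6 -1 0 0 0 0;.6 -1 0 0 0 0;.6 -1 0 0 0 0;.6 -1 0 0 0 0;.6 -1 0 0 0 0;.6 -1 0 0 0 0' 1 15
python3 -m inch '0 -.9 0 0 0 0;0 -.9 0 0 0 0;0 0 0 0 0 0;0 0 0 0 0 0'
python3 look.py w1 lidded_tub steel_tweezers small_cup large_cup board
```

```text
t: 3.1
eef_pos: [0.3696, 0.2964, 0.2268]
ee_rot: [-1.928, 1.57, 0.985]
force: [0.2, -0.5, -0.2]
width: 0.0877
t: 3.6
eef_pos: [0.369, 0.2435, 0.2269]
ee_rot: [-1.926, 1.57, 0.987]
force: [0.4, 0.5, 0.4]
width: 0.0875
t 3.65 tcp [0.369  0.2438 0.2268]
lidded_tub 0.63 h 0.0625 rect [370.2 242.8] [57.2 57.4] 75.4 circ [369.9 243.3] 29.8 all [[0.345, 0.217, 0.018], [0.4, 0.269, 0.063]]
steel_tweezers 0.69 h 0.0092 rect [444.3 280.8] [  7.1 116.7] 0.4 circ [446.9 280.8] 58.3 all [[0.441, 0.224, 0.001], [0.448, 0.339, 0.01]]
small_cup 0.85 h 0.0287 rect [547.3 242.4] [58.8 32.8] 76.4 circ [559.8 239.4] 29.4 all [[0.532, 0.214, -0.0], [0.572, 0.267, 0.03]]
small_cup 0.65 h 0.0286 rect [581.  448.2] [58.9 57.7] 23.9 circ [580.7 449.3] 30.4 all [[0.555, 0.422, -0.0], [0.608, 0.476, 0.03]]
small_cup 0.58 h 0.029 rect [327.3 135.5] [58.6 57.4] 34.8 circ [327.3 135.5] 29.7 all [[0.301, 0.109, 0.0], [0.354, 0.162, 0.03]]
large_cup 0.78 h 0.0407 rect [424.4 410.6] [73.2 73.4] 14.3 circ [424.1 411.1] 37.5 all [[0.391, 0.378, 0.0], [0.458, 0.445, 0.042]]
board 0.88 h 0.0068 rect [457.2  16.3] [ 92.2 232.5] 11.8 circ [456.8  20.1] 120.4 all [[0.402, -0.09, 0.002], [0.502, 0.127, 0.008]]
```

View pics/w1.png

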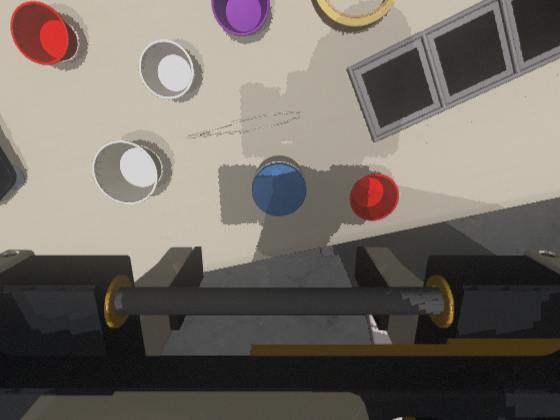

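Tub centre is at (278,188), midway between the fingers. Tweezers, red cup and larger cup are clear of the finger lines. Descending and gripping now.

```bash
python3 -m inch '0 0 -1 0 0 0;0 0 -1 0 0 0;0 0 -1 0 0 0;0 0 -1 0 0 0;0 0 -1 0 0 0;0 0 -1 0 0 0;0 0 -.7 0 0 0;0 0 0 0 0 0'
python3 -m inch '0 0 0 0 0 0;0 0 0 0 0 0;0 0 0 0 0 0;0 0 0 0 0 0;0 0 0 0 0 0;0 0 0 0 0 0' 0.3 20
python3 -m inch '0 0 1 0 0 0;0 0 1 0 0 0;0 0 1 0 0 0;0 0 1 0 0 0;0 0 0 0 0 0'
```

```text
t: 4.9
eef_pos: [0.3685, 0.2426, 0.0243]
ee_rot: [1.242, 1.567, -2.128]
force: [-0.1, 0.7, 0.3]
width: 0.0876
t: 5.65
eef_pos: [0.3694, 0.2438, 0.0262]
ee_rot: [-2.047, 1.57, 0.867]
force: [-1.4, 0.0, 7.1]
width: 0.0593
t: 6.28
eef_pos: [0.3699, 0.2445, 0.1477]
ee_rot: [-1.95, 1.566, 0.963]
force: [-0.0, -0.1, -0.3]
width: 0.0595
```

```bash
python3 -m inch '.33 -.99 0 0 0 1;.33 -.99 0 0 0 1;.33 -.99 0 0 0 1;.33 -.99 0 0 0 1;.33 -.99 0 0 0 1;.33 -.99 0 0 0 0;.33 -.99 0 0 0 0;.33 -.99 0 0 0 0;.33 -.99 0 0 0 0;.33 -.99 0 0 0 0;.33 -.99 0 0 0 0;0 0 0 0 0 0'
python3 -m inch '0 0 0 0 0 0'
python3 look.py w2 lidded_tub board feed_dish
python3 - <<'E'
from h import *
from scipy.spatial.transform import Rotation as R
print(np.round(R.from_euler("xyz",arm.get_state()["ee_rot"]).as_matrix()[:,1],3))
E
```

```text
t: 7.78
eef_pos: [0.4775, -0.0848, 0.1443]
ee_rot: [-0.049, 1.569, -2.986]
force: [0.2, 0.5, 0.0]
width: 0.0596
t: 7.9
eef_pos: [0.4773, -0.0833, 0.1447]
ee_rot: [-0.205, 1.569, -3.14]
force: [0.3, -0.2, 0.0]
width: 0.0597
t 7.95 tcp [ 0.4774 -0.083   0.145 ]
lidded_tub 0.9 h 0.1806 rect [478.9 -83.9] [59.2 57.5] 23.7 circ [478.1 -82.9] 30.0 all [[0.453, -0.107, 0.128], [0.508, -0.055, 0.181]]
board 0.94 h 0.0072 rect [460.6   0.8] [ 92.6 264.4] 11.9 circ [462.    1.1] 138.5 all [[0.401, -0.12, 0.002], [0.522, 0.127, 0.008]]
feed_dish 0.75 h 0.0121 rect [596.3 -57.3] [93.2 94.4] 11.9 circ [597.  -57.2] 47.8 all [[0.555, -0.101, 0.0], [0.641, -0.013, 0.017]]
[ 0.207 -0.978 -0.   ]
```

View pics/w2.png

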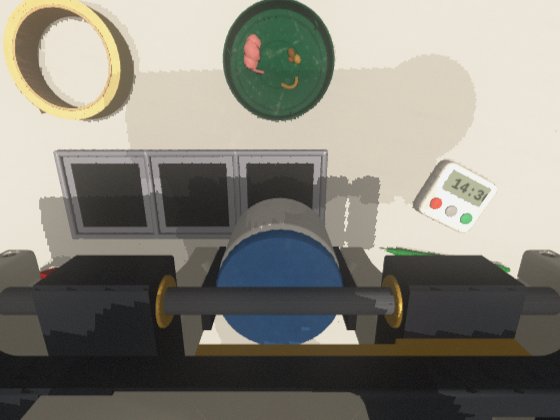

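The tub hangs squarely over the right bay and its measured centre matches the bay centre to within 1 mm. Lowering and releasing.

```bash
python3 -m inch '0 0 -1 0 0 0;0 0 -1 0 0 0;0 0 -1 0 0 0;0 0 -.5 0 0 0;0 0 -.25 0 0 0;0 0 -.05 0 0 0;0 0 0 0 0 0;0 0 0 0 0 0'
python3 -m inch '0 0 0 0 0 0;0 0 0 0 0 0;0 0 0 0 0 0;0 0 0 0 0 0' 0.95
python3 -m inch '0 0 .5 0 0 0;0 0 1 0 0 0;0 0 1 0 0 0;0 0 1 0 0 0;0 0 1 0 0 0;0 0 1 0 0 0;0 0 0 0 0 0'
python3 look.py w3 lidded_tub board dropper_bottle kitchen_timer green_pen
```

```text
t: 9.1
eef_pos: [0.4785, -0.0832, 0.0322]
ee_rot: [3.127, 1.569, 0.193]
force: [0.3, 0.5, -1.2]
width: 0.0595
t: 9.6
eef_pos: [0.478, -0.0833, 0.0316]
ee_rot: [0.716, 1.571, -2.218]
force: [0.1, -0.1, -0.1]
width: 0.0829
t: 10.48
eef_pos: [0.4794, -0.0832, 0.1989]
ee_rot: [3.06, 1.566, 0.126]
force: [0.4, 0.3, -0.0]
width: 0.083
t 10.53 tcp [ 0.4784 -0.0832  0.1974]
lidded_tub 0.71 h 0.0664 rect [478.6 -82.8] [58.6 58.7] 58.7 circ [478.  -82.8] 30.2 all [[0.452, -0.109, 0.011], [0.509, -0.055, 0.067]]
board 0.96 h 0.0073 rect [460.8   0.5] [ 91.7 263.6] 11.9 circ [4.613e+02 3.000e-01] 137.6 all [[0.402, -0.124, 0.002], [0.521, 0.127, 0.008]]
dropper_bottle 0.5 h 0.0156 rect [ 402.6 -274.8] [1.4 7.2] 20.5 circ [ 402.4 -274.9] 3.6 all [[0.401, -0.281, 0.001], [0.404, -0.271, 0.018]]
kitchen_timer 0.79 h 0.0176 rect [ 514.3 -252.7] [61.2 56.2] 75.8 circ [ 513.8 -253.3] 38.4 all [[0.486, -0.282, 0.003], [0.544, -0.22, 0.018]]
green_pen 0.95 h 0.0085 rect [ 447.3 -274.9] [ 11.4 140.5] 1.6 circ [ 446.3 -274.9] 70.3 all [[0.439, -0.341, -0.001], [0.453, -0.211, 0.009]]
```

```bash
python3 -m inch '-.45 -.93 0 0 0 0;-.45 -.93 0 0 0 0;-.45 -.93 0 0 0 0;-.45 -.93 0 0 0 0;-.45 -.93 0 0 0 0;-.45 -.93 0 0 0 0;-.45 -.93 0 0 0 0;0 0 0 0 0 0;0 0 0 0 0 0' 0.8
python3 look.py w4 dropper_bottle kitchen_timer green_pen
```

```text
t: 11.9
eef_pos: [0.3833, -0.2785, 0.1961]
ee_rot: [-0.513, 1.57, 2.835]
force: [0.9, 0.4, 0.8]
width: 0.0703
t 11.95 tcp [ 0.3835 -0.2783  0.1962]
dropper_bottle 0.63 h 0.0702 rect [ 385.7 -280.5] [30.4 30.9] 68.5 circ [ 385.4 -280.8] 15.9 all [[0.372, -0.294, 0.009], [0.403, -0.265, 0.071]]
kitchen_timer 0.73 h 0.0176 rect [ 513.8 -253.4] [60.6 56.7] 75.7 circ [ 513.6 -253.7] 37.5 all [[0.484, -0.283, 0.013], [0.542, -0.224, 0.019]]
green_pen 0.71 h 0.0087 rect [ 446.1 -275. ] [ 10.1 139.5] 2.1 circ [ 445.3 -275. ] 69.7 all [[0.441, -0.339, 0.001], [0.451, -0.213, 0.009]]
```

View pics/w4.png

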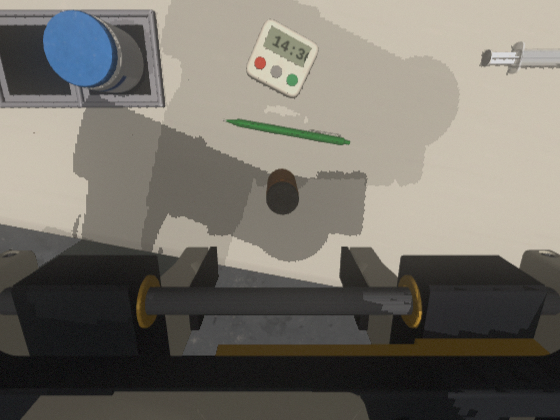

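Bottle cap at (283,195), between the fingers; the pen at about (285,130) is well clear.

```bash
python3 -m inch '.07 -.07 -1 0 0 0;0 0 -1 0 0 0;0 0 -1 0 0 0;0 0 -1 0 0 0;0 0 -1 0 0 0;0 0 -.8 0 0 0;0 0 0 0 0 0'
python3 -m inch '0 0 0 0 0 0;0 0 0 0 0 0;0 0 0 0 0 0;0 0 0 0 0 0;0 0 0 0 0 0;0 0 0 0 0 0;0 0 0 0 0 0' 0.15 15
python3 -m inch '0 0 1 0 0 0;0 0 1 0 0 0;0 0 1 0 0 0;0 0 1 0 0 0;0 0 0 0 0 0'
python3 -m inch '.25 .94 0 0 0 0;.25 .94 0 0 0 0;.25 .94 0 0 0 0;.25 .94 0 0 0 0;.25 .94 0 0 0 0;.25 .94 0 0 0 0;.25 .94 0 0 0 0;.25 .94 0 0 0 0;.25 .94 0 0 0 0;.25 .94 0 0 0 0;0 0 0 0 0 0;0 0 0 0 0 0'
python3 look.py w5 dropper_bottle board lidded_tub
```

```text
t: 12.98
eef_pos: [0.3846, -0.28, 0.0212]
ee_rot: [-0.449, 1.567, 2.9]
force: [0.1, 0.7, 1.0]
width: 0.0702
t: 13.85
eef_pos: [0.3859, -0.2809, 0.0229]
ee_rot: [2.361, 1.57, -0.573]
force: [-0.3, -0.3, 6.0]
width: 0.0316
t: 14.48
eef_pos: [0.3868, -0.281, 0.1445]
ee_rot: [2.686, 1.567, -0.248]
force: [-1.0, 0.0, -0.8]
width: 0.0313
t: 15.98
eef_pos: [0.4598, 0.001, 0.1417]
ee_rot: [0.063, 1.569, -2.871]
force: [-0.2, -1.0, -0.7]
width: 0.0315
t 16.02 tcp [0.4599 0.0008 0.1419]
dropper_bottle 0.69 h 0.1884 rect [459.2   1.9] [31.9 29.2] 18.1 circ [459.4   1.5] 16.4 all [[0.446, -0.012, 0.125], [0.477, 0.017, 0.189]]
board 0.68 h 0.0072 rect [460.8   0.8] [ 92.  262.9] 11.9 circ [461.2   1.2] 137.8 all [[0.401, -0.113, 0.002], [0.522, 0.128, 0.008]]
lidded_tub 0.72 h 0.0663 rect [478.5 -82.3] [58.4 58.8] 19.8 circ [478.4 -82.5] 29.9 all [[0.453, -0.108, 0.013], [0.508, -0.052, 0.067]]
```

View pics/w5.png

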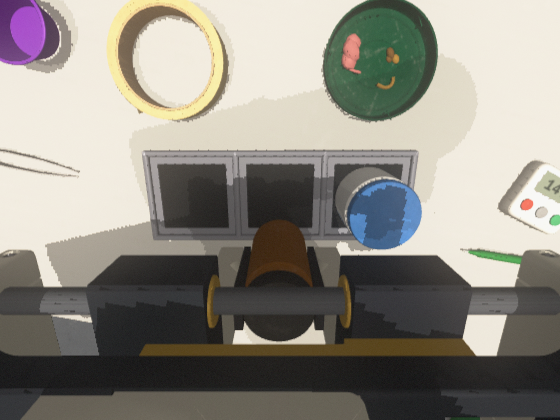

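Bottle is within 2 mm of the middle bay centre. I'll lower it and open only part way, because the tub is next to it.

```bash
python3 -m inch '.03 -.02 -1 0 0 0;0 0 -1 0 0 0;0 0 -1 0 0 0;0 0 -.5 0 0 0;0 0 -.25 0 0 0;0 0 -.04 0 0 0;0 0 0 0 0 0;0 0 0 0 0 0'
python3 -m inch '0 0 0 0 0 0;0 0 0 0 0 0;0 0 0 0 0 0' 0.53
python3 -m inch '0 0 .5 0 0 0;0 0 1 0 0 0;0 0 1 0 0 0;0 0 1 0 0 0;0 0 1 0 0 0;0 0 1 0 0 0;0 0 0 0 0 0'
python3 look.py w6 dropper_bottle lidded_tub board
```

```text
t: 17.18
eef_pos: [0.462, 0.0008, 0.0295]
ee_rot: [-2.969, 1.569, 0.38]
force: [0.3, -0.1, -0.5]
width: 0.0318
t: 17.55
eef_pos: [0.4616, 0.0007, 0.029]
ee_rot: [-3.0, 1.571, 0.349]
force: [1.1, -0.3, -0.2]
width: 0.0463
t: 18.42
eef_pos: [0.4628, 0.0011, 0.1962]
ee_rot: [-3.03, 1.566, 0.32]
force: [0.4, 0.0, -0.8]
width: 0.0467
t 18.48 tcp [0.4619 0.0009 0.1947]
dropper_bottle 0.87 h 0.0742 rect [461.7   1. ] [30.4 30.8] 34.9 circ [461.9   0.8] 15.9 all [[0.449, -0.013, 0.014], [0.479, 0.016, 0.075]]
dropper_bottle 0.2 h 0.0175 rect [ 513.7 -251.8] [60.6 55.8] 76.5 circ [ 514.9 -251.2] 37.1 all [[0.487, -0.28, 0.004], [0.543, -0.22, 0.018]]
lidded_tub 0.97 h 0.0663 rect [479.1 -81.5] [57.5 57.9] 80.0 circ [478.8 -81.3] 29.8 all [[0.453, -0.107, 0.017], [0.508, -0.052, 0.067]]
board 0.83 h 0.0073 rect [461.5   1.2] [ 90.9 263.4] 12.0 circ [462.1   1.6] 137.6 all [[0.402, -0.113, 0.002], [0.522, 0.128, 0.008]]
board 0.19 h 0.009 rect [517.6 311.7] [ 5.2 23.2] 88.0 circ [517.6 313.9] 11.6 all [[0.505, 0.31, -0.0], [0.53, 0.317, 0.011]]
```

```bash
python3 -m inch '.19 -.94 0 0 0 -1;.19 -.94 0 0 0 -1;.19 -.94 0 0 0 -1;.19 -.94 0 0 0 -1;.19 -.94 0 0 0 -1;.19 -.94 0 0 0 -.2;.19 -.94 0 0 0 0;.19 -.94 0 0 0 0;.2 -.94 0 0 0 0;0 0 0 0 0 0;0 0 0 0 0 0' 1 15
python3 look.py w7 kitchen_timer green_pen
```

```text
t: 20.0
eef_pos: [0.5125, -0.2529, 0.1929]
ee_rot: [-0.003, 1.569, 2.892]
force: [-0.3, 0.8, 0.2]
width: 0.0879
t 20.05 tcp [ 0.5127 -0.2526  0.1932]
kitchen_timer 0.72 h 0.0177 rect [ 514.7 -253.5] [59.9 55.3] 76.1 circ [ 514.6 -253.9] 37.4 all [[0.487, -0.283, 0.009], [0.544, -0.224, 0.019]]
green_pen 0.9 h 0.0087 rect [ 446.9 -273.5] [ 11.7 141.8] 2.2 circ [ 446.  -273.5] 70.9 all [[0.441, -0.34, -0.0], [0.454, -0.208, 0.009]]
```

View pics/w7.png

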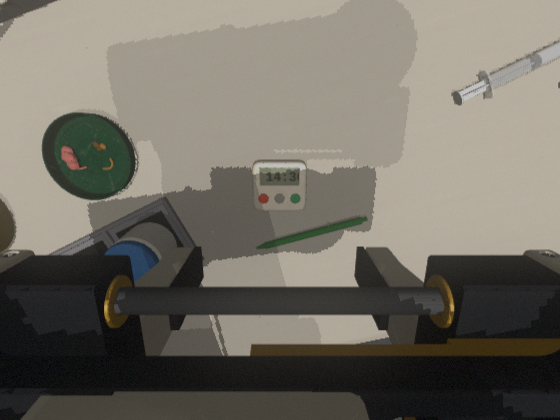

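Timer at (280,185) is square to the jaws, and the pen is clear of both fingers. Gripping low.

```bash
python3 -m inch '.07 -.03 -1 0 0 0;0 0 -1 0 0 0;0 0 -1 0 0 0;0 0 -1 0 0 0;0 0 -1 0 0 0;0 0 -.8 0 0 0;0 0 -.35 0 0 0;0 0 0 0 0 0;0 0 0 0 0 0'
python3 -m inch '0 0 0 0 0 0;0 0 0 0 0 0;0 0 0 0 0 0;0 0 0 0 0 0;0 0 0 0 0 0;0 0 0 0 0 0' 0.3 18
python3 -m inch '0 0 .3 0 0 0;0 0 .7 0 0 0;0 0 1 0 0 0;0 0 1 0 0 0;0 0 1 0 0 0;0 0 0 0 0 0;0 0 0 0 0 0'
python3 look.py w8 kitchen_timer green_pen
```

```text
t: 21.28
eef_pos: [0.516, -0.254, 0.0104]
ee_rot: [-3.129, 1.569, -0.233]
force: [-0.1, 0.6, 1.0]
width: 0.0877
t: 22.02
eef_pos: [0.5153, -0.2541, 0.0096]
ee_rot: [2.968, 1.57, -0.42]
force: [-0.6, 0.7, 5.8]
width: 0.0615
t: 22.9
eef_pos: [0.5147, -0.2538, 0.129]
ee_rot: [-0.683, 1.57, 2.212]
force: [0.1, -0.4, -1.0]
width: 0.0613
t 22.95 tcp [ 0.5145 -0.2538  0.1286]
kitchen_timer 0.76 h 0.1368 rect [ 521.9 -255.4] [60.6 40.4] 75.7 circ [ 519.5 -255. ] 34.4 all [[0.501, -0.285, 0.124], [0.546, -0.227, 0.137]]
green_pen 0.52 h 0.0086 rect [ 450.4 -327.1] [34.3 10.6] 70.4 circ [ 450.8 -327.2] 17.5 all [[0.444, -0.344, 0.002], [0.454, -0.312, 0.009]]
```

```bash
python3 -m inch '-.2 .94 0 0 0 0;-.2 .94 0 0 0 1;-.2 .94 0 0 0 1;-.2 .94 0 0 0 1;-.2 .94 0 0 0 1;-.2 .94 0 0 0 1;-.2 .94 0 0 0 .2;-.2 .94 0 0 0 0;-.2 .94 0 0 0 0;-.2 .94 0 0 0 0;-.2 .94 0 0 0 0;-.2 .94 0 0 0 0'
python3 -m inch '0 0 0 0 0 0;0 0 0 0 0 0'
python3 look.py w9 kitchen_timer board
```

```text
t: 24.55
eef_pos: [0.4426, 0.0851, 0.1288]
ee_rot: [0.396, 1.57, -2.538]
force: [1.0, -0.5, 0.1]
width: 0.0611
t: 24.8
eef_pos: [0.4429, 0.0841, 0.1289]
ee_rot: [0.384, 1.57, -2.55]
force: [-0.1, 0.0, 0.2]
width: 0.0616
t 24.85 tcp [0.443  0.0839 0.129 ]
kitchen_timer 0.94 h 0.1367 rect [450.1  86.2] [40.4 60.7] 11.9 circ [448.   85.6] 34.2 all [[0.43, 0.058, 0.124], [0.473, 0.115, 0.137]]
kitchen_timer 0.45 h 0.0248 rect [556.4 117.3] [86.  94.7] 12.1 circ [560.8 118.3] 47.7 all [[0.516, 0.074, 0.002], [0.6, 0.163, 0.025]]
board 0.97 h 0.0072 rect [460.9   1.1] [ 92.  263.5] 11.9 circ [478.4   4.5] 133.6 all [[0.421, -0.113, 0.002], [0.524, 0.129, 0.008]]
```

View pics/w9.png

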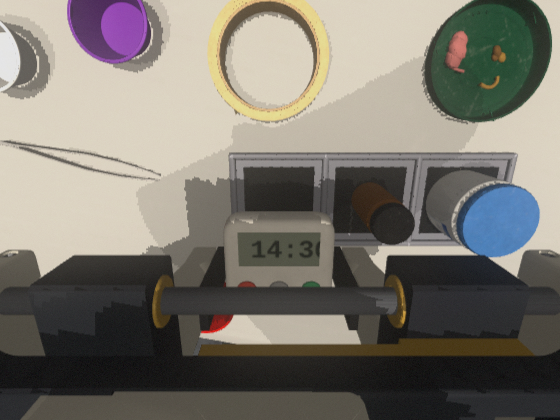

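Timer is square (11.9°, same as the board) and centred over the left bay.

```bash
python3 -m inch '0 0.03 -1 0 0 0;0 0 -1 0 0 0;0 0 -1 0 0 0;0 0 -.5 0 0 0;0 0 -.25 0 0 0;0 0 -.05 0 0 0;0 0 0 0 0 0;0 0 0 0 0 0'
python3 -m inch '0 0 0 0 0 0;0 0 0 0 0 0;0 0 0 0 0 0' 0.82
python3 -m inch '0 0 .5 0 0 0;0 0 1 0 0 0;0 0 1 0 0 0;0 0 1 0 0 0;0 0 1 0 0 0;0 0 1 0 0 0;0 0 0 0 0 0'
python3 look.py w10 kitchen_timer dropper_bottle board lidded_tub small_cup
```

```text
t: 25.95
eef_pos: [0.4436, 0.0855, 0.016]
ee_rot: [-2.762, 1.569, 0.587]
force: [0.5, 0.0, -0.7]
width: 0.0618
t: 26.32
eef_pos: [0.4433, 0.0854, 0.0155]
ee_rot: [-2.75, 1.57, 0.6]
force: [-0.3, -0.0, -0.9]
width: 0.0716
t: 27.2
eef_pos: [0.4445, 0.086, 0.1826]
ee_rot: [-2.822, 1.566, 0.527]
force: [0.4, -0.0, -0.8]
width: 0.0719
t 27.25 tcp [0.4435 0.0856 0.1812]
kitchen_timer 0.97 h 0.0217 rect [443.1  86.1] [55.6 60.4] 11.8 circ [442.6  85.9] 37.5 all [[0.416, 0.056, 0.009], [0.472, 0.116, 0.023]]
kitchen_timer 0.69 h 0.0249 rect [560.8 118.3] [93.7 94.8] 11.9 circ [560.  118.1] 48.2 all [[0.516, 0.074, 0.001], [0.605, 0.163, 0.026]]
dropper_bottle 0.95 h 0.0741 rect [461.4   1.1] [31.1 30.9] 75.8 circ [461.1   1.3] 16.0 all [[0.447, -0.013, 0.004], [0.479, 0.018, 0.075]]
board 0.7 h 0.0075 rect [461.   1.] [ 91.5 263.5] 11.9 circ [462.6   1.8] 137.1 all [[0.4, -0.113, 0.002], [0.523, 0.129, 0.008]]
lidded_tub 0.66 h 0.0662 rect [478.7 -82.1] [58.9 58.6] 76.5 circ [478.1 -82. ] 30.2 all [[0.452, -0.107, 0.012], [0.507, -0.052, 0.067]]
small_cup 0.98 h 0.0286 rect [345.9 120.5] [41.4 11.7] 47.5 circ [342.  124.1] 20.7 all [[0.308, 0.11, 0.001], [0.356, 0.14, 0.03]]
small_cup 0.72 h 0.0289 rect [560.  238.8] [58.3 58.5] 9.5 circ [560.5 239.7] 30.2 all [[0.534, 0.213, -0.0], [0.587, 0.266, 0.03]]
small_cup 0.71 h 0.029 rect [518.2 332.7] [58.8 58.4] 90.0 circ [518.9 332.7] 30.0 all [[0.492, 0.306, 0.0], [0.545, 0.359, 0.03]]
```

```bash
python3 -m inch '.28 .92 0 0 0 -1;.28 .92 0 0 0 -1;.28 .92 0 0 0 -1;.28 .92 0 0 0 -1;.28 .92 0 0 0 -1;.28 .92 0 0 0 0;.28 .92 0 0 0 0;.28 .92 0 0 0 0;.26 .89 0 0 0 0;0 0 0 0 0 0;0 0 0 0 0 0' 0.93 5
python3 look.py w11 small_cup large_cup steel_tweezers
```

```text
t: 28.88
eef_pos: [0.5178, 0.3323, 0.1794]
ee_rot: [1.031, 1.569, -2.34]
force: [0.4, -0.1, -0.5]
width: 0.0817
t 28.93 tcp [0.5178 0.3321 0.1797]
small_cup 0.96 h 0.029 rect [519.  333.1] [57.5 58. ] 78.4 circ [518.6 333. ] 29.5 all [[0.49, 0.306, -0.001], [0.545, 0.359, 0.03]]
small_cup 0.89 h 0.0289 rect [560.5 239.3] [58.3 56.6] 34.7 circ [560.2 239.3] 29.5 all [[0.534, 0.213, 0.0], [0.587, 0.265, 0.03]]
small_cup 0.66 h 0.029 rect [581.2 448.8] [57.8 58.3] 13.5 circ [581.2 449.3] 29.7 all [[0.555, 0.423, 0.0], [0.608, 0.476, 0.03]]
large_cup 0.97 h 0.0409 rect [423.1 402.7] [54.9 74.2] 80.6 circ [424.5 411. ] 37.3 all [[0.39, 0.377, 0.001], [0.46, 0.439, 0.042]]
steel_tweezers 0.62 h 0.0086 rect [443.5 275.3] [128.7  17.1] 89.4 circ [447.  275.3] 64.3 all [[0.436, 0.215, -0.0], [0.451, 0.337, 0.01]]
```

View pics/w11.png

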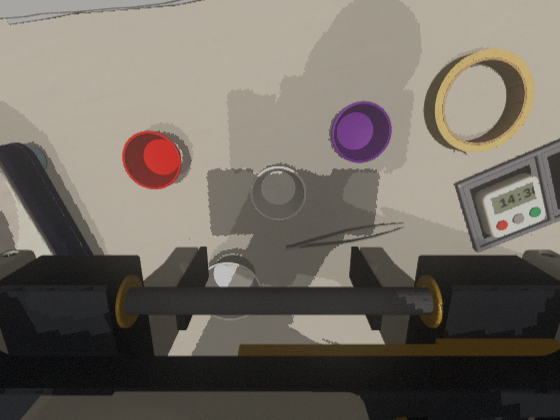

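The translucent cup at (278,192) is centred between the fingers. Tweezers, purple cup and larger cup are clear.

```bash
python3 -m inch '.03 .03 -1 0 0 0;0 0 -1 0 0 0;0 0 -1 0 0 0;0 0 -1 0 0 0;0 0 -1 0 0 0;0 0 -.6 0 0 0;0 0 0 0 0 0;0 0 0 0 0 0'
python3 -m inch '0 0 0 0 0 0;0 0 0 0 0 0;0 0 0 0 0 0;0 0 0 0 0 0;0 0 0 0 0 0;0 0 0 0 0 0' 0.4 5
python3 -m inch '0 0 .3 0 0 0;0 0 .7 0 0 0;0 0 1 0 0 0;0 0 1 0 0 0;0 0 1 0 0 0;0 0 1 0 0 0;0 0 0 0 0 0;0 0 0 0 0 0'
python3 look.py w12 small_cup
```

```text
t: 30.08
eef_pos: [0.5198, 0.3342, 0.0135]
ee_rot: [-2.215, 1.569, 0.698]
force: [0.1, 0.1, -0.4]
width: 0.0812
t: 30.82
eef_pos: [0.5193, 0.3339, 0.0127]
ee_rot: [-2.245, 1.57, 0.668]
force: [-0.7, -0.3, 4.9]
width: 0.0573
t: 31.82
eef_pos: [0.5187, 0.3334, 0.1621]
ee_rot: [0.421, 1.57, -2.949]
force: [0.3, -0.2, -1.6]
width: 0.0573
t 31.88 tcp [0.5186 0.3332 0.1616]
small_cup 0.86 h 0.029 rect [581.  448.9] [58.4 58.2] 89.1 circ [581.1 449.1] 29.6 all [[0.554, 0.423, -0.0], [0.608, 0.476, 0.03]]
small_cup 0.66 h 0.029 rect [560.5 239.4] [58.5 57.6] 33.8 circ [560.3 239.1] 29.7 all [[0.534, 0.213, 0.0], [0.587, 0.266, 0.03]]
small_cup 0.55 h 0.1782 rect [519.5 334.2] [55.7 58.6] 41.4 circ [518.3 333.7] 29.8 all [[0.492, 0.307, 0.15], [0.546, 0.359, 0.179]]
```

View pics/w12.png

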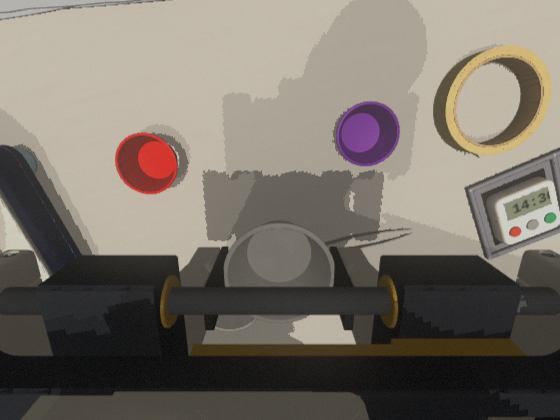

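Cup is held level and central. Crossing to above the tub.

```bash
python3 -m inch '-.05 -.5 0 0 0 0;-.1 -.97 0 0 0 0;-.1 -.97 0 0 0 0;-.1 -.97 0 0 0 0;-.1 -.97 0 0 0 0;-.1 -.97 0 0 0 0;-.1 -.97 0 0 0 0;-.1 -.97 0 0 0 0;-.1 -.97 0 0 0 0;-.1 -.97 0 0 0 0;-.1 -.97 0 0 0 0;-.1 -.97 0 0 0 0'
python3 -m inch '-.1 -.97 0 0 0 0;-.1 -.97 0 0 0 0;-.05 -.75 0 0 0 0;0 0 0 0 0 0;0 0 0 0 0 0;0 0 0 0 0 0'
python3 look.py w13 small_cup lidded_tub dropper_bottle
```

```text
t: 33.42
eef_pos: [0.484, -0.0034, 0.1625]
ee_rot: [-2.589, 1.57, 0.323]
force: [0.9, -0.3, -0.5]
width: 0.0573
t: 34.17
eef_pos: [0.4771, -0.0818, 0.1624]
ee_rot: [-2.555, 1.571, 0.358]
force: [0.0, -0.1, -0.9]
width: 0.0569
t 34.23 tcp [ 0.4772 -0.0817  0.1624]
small_cup 0.91 h 0.1786 rect [478.3 -81. ] [55.3 57.7] 40.4 circ [476.7 -82.1] 29.7 all [[0.451, -0.108, 0.15], [0.504, -0.056, 0.18]]
lidded_tub 0.65 h 0.0664 rect [483.9 -84.7] [58.5 47.5] 76.2 circ [478.5 -83.1] 29.8 all [[0.462, -0.111, 0.018], [0.509, -0.057, 0.067]]
```

View pics/w13.png

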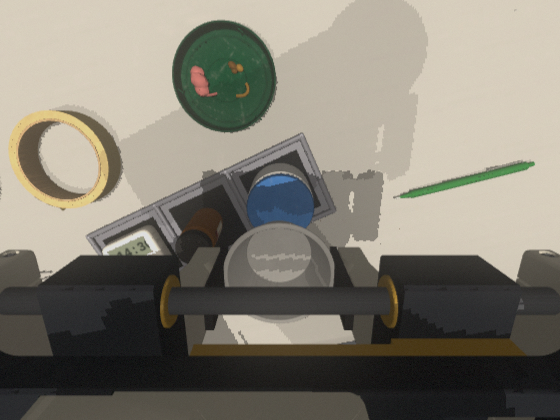

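Cup sits over the tub to within 2 mm. Lowering about 82 mm and releasing.

```bash
python3 -m inch '.04 -.02 -.8 0 0 0;0 0 -.8 0 0 0;0 0 -.6 0 0 0;0 0 -.35 0 0 0;0 0 -.15 0 0 0;0 0 -.04 0 0 0;0 0 0 0 0 0;0 0 0 0 0 0;0 0 0 0 0 0'
python3 -m inch '0 0 0 0 0 0;0 0 0 0 0 0;0 0 0 0 0 0;0 0 0 0 0 0' 0.82
python3 -m inch '0 0 .2 0 0 0;0 0 .5 0 0 0;0 0 1 0 0 0;0 0 1 0 0 0;0 0 1 0 0 0;0 0 1 0 0 0;0 0 0 0 0 0;0 0 0 0 0 0'
python3 look.py w14 small_cup lidded_tub dropper_bottle kitchen_timer board green_pen
python3 - <<'E'
from h import *
fs=[arm.grab_frame(n) for n in("scene","side")]
for f in fs:
    for t in("small_cup","large_cup","steel_tweezers","green_pen"):
        for m in arm.masks_of(f,t)[:3]:
            p=world(f,m["mask"]); print(t,round(m["confidence"],2),np.round(np.percentile(p,[2,98],axis=0),3).tolist())
cv2.imwrite("pics/fin.png",cv2.resize(fs[0]["frame"][140:310,140:440,::-1],(800,453)))
E
```

```text
t: 35.5
eef_pos: [0.4785, -0.0827, 0.0805]
ee_rot: [-2.714, 1.57, 0.199]
force: [0.7, 0.5, 0.0]
width: 0.0571
t: 36.0
eef_pos: [0.4783, -0.0827, 0.0801]
ee_rot: [0.702, 1.571, -2.669]
force: [0.5, 0.6, 0.3]
width: 0.0718
t: 37.0
eef_pos: [0.478, -0.0827, 0.221]
ee_rot: [-1.32, 1.57, 1.593]
force: [-0.3, -0.1, -1.2]
width: 0.0721
t 37.05 tcp [ 0.4777 -0.0827  0.2206]
small_cup 0.87 h 0.0955 rect [478.2 -82. ] [57.9 57.6] 78.8 circ [477.9 -82.3] 29.4 all [[0.452, -0.109, 0.067], [0.504, -0.056, 0.096]]
small_cup 0.74 h 0.0287 rect [551.5 224. ] [25.5 56.6] 57.3 circ [556.7 232.2] 28.4 all [[0.533, 0.211, 0.0], [0.579, 0.257, 0.03]]
lidded_tub 0.87 h 0.0657 rect [497.3 -88.4] [56.  20.2] 74.7 circ [488.  -85.9] 28.0 all [[0.485, -0.112, 0.013], [0.509, -0.062, 0.066]]
dropper_bottle 0.8 h 0.0742 rect [4.619e+02 4.000e-01] [31.2 30.8] 73.6 circ [4.615e+02 3.000e-01] 15.9 all [[0.448, -0.016, 0.007], [0.479, 0.014, 0.075]]
kitchen_timer 0.72 h 0.0218 rect [442.7  85.2] [56.6 60.4] 12.7 circ [443.8  84.3] 37.3 all [[0.417, 0.053, 0.006], [0.473, 0.114, 0.023]]
board 0.63 h 0.0075 rect [4.61e+02 4.00e-01] [ 92.1 263.4] 11.8 circ [462.2   0.5] 138.1 all [[0.407, -0.128, 0.002], [0.524, 0.129, 0.008]]
green_pen 0.85 h 0.0086 rect [ 446.8 -275.8] [ 11.  137.2] 2.0 circ [ 445.9 -275.9] 68.6 all [[0.442, -0.339, 0.001], [0.453, -0.214, 0.009]]
small_cup 0.97 [[0.449, -0.108, 0.067], [0.504, -0.056, 0.097]]
small_cup 0.6 [[0.532, 0.212, -0.001], [0.589, 0.267, 0.031]]
small_cup 0.58 [[0.299, 0.109, -0.0], [0.357, 0.163, 0.032]]
large_cup 0.98 [[0.389, 0.376, 0.003], [0.457, 0.445, 0.044]]
steel_tweezers 0.71 [[0.434, 0.27, -0.003], [0.45, 0.334, 0.011]]
small_cup 0.79 [[0.536, 0.213, -0.0], [0.586, 0.267, 0.03]]
small_cup 0.69 [[0.306, 0.11, 0.001], [0.351, 0.164, 0.028]]
small_cup 0.52 [[0.548, 0.422, 0.011], [0.603, 0.602, 0.174]]
large_cup 0.61 [[0.392, 0.378, -0.0], [0.457, 0.447, 0.042]]
```

View pics/w14.png

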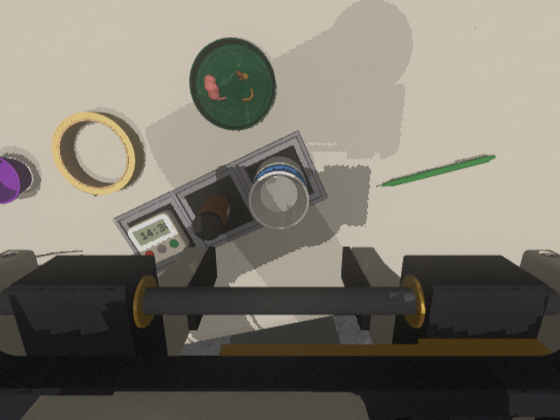

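View pics/fin.png

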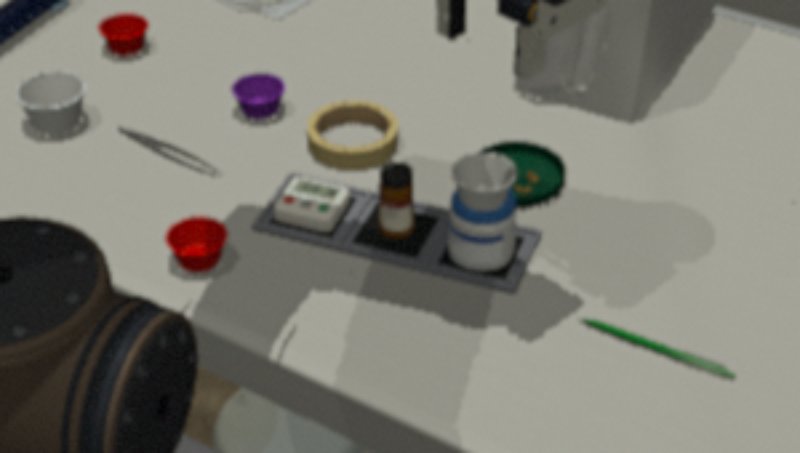

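Everything stands in place: the cup is upright on the tub at (485,170) in the crop, the bottle is in the middle and the timer is at the left. The gripper is clear.

```bash
python3 -c "
from station import arm
print(arm.job_done())"
```

```text
the job is handed in; nothing more can be done
None
```

The board is set out as asked and the job is handed in, at about 37 s of the 112 s allowed. It reports no verdict, so these are my own last checks, all from the wrist camera:

| Thing | Place | Distance from centre | Height |
|---|---|---|---|
| Tub | Right bay, by the feed dish | About 1 mm, measured before the cup went on | Lid top at 66 mm, so it stands on the bay floor |
| Bottle | Middle bay | About 1 mm | Top at 74 mm, so it stands on the bay floor |
| Timer | Left bay, face up, within about 1° of square | About 1 mm | Top face at about 22 mm, so it lies on the bay floor |
| Small cup | Upright on the tub lid | About 1 mm from the tub's centre | Underside about 67 mm, rim about 96 mm |

- **Left in place:** the larger cup, pen and tweezers measured where they lay, within a few millimetres. The tweezers were only partly seen in the last look.
- **Robot:** the gripper was open and well clear of everything when I handed in.
- **Disagreements:** at the end the cup hid part of the tub's lid, so the tub's centre could not be measured again. One low-confidence cup report in the side view matched no real cup. No check failed.

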